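# Nest a flipped channel into a pair

## Task

Stack the aluminium channel offcuts on the plywood stand compactly: take the narrow channel that lies legs down, like a little bridge, and lower it as it is across the seam between the two wide channels that lie side by side legs up, so that one of its legs stands in each of them. It should sit fully home, in line with the wide channels and centred along their length. Leave the other narrow channel, the one lying legs up, and the wide pair where they are; mind the lamp that hangs over the bench.

Things in the scene. Friction and masses are not known exactly. Their poses are not given: they have to be found in the camera images.
- bridge_mid (a point): Aluminium U-channel lying legs DOWN at the left end of the stand, the one to move: 80 mm long, 44 wide outside, 36 between the legs, 45 high, walls 4, 0.1 kg. The point is its centre, 22.5 mm above its leg tips. y along its length (to the left), x across, away from the robot (grip across the outside of the legs), z up. Nested, its centre is 4 mm higher. Behind it stand parts bins, 0.3 m high over the bench.
- trough_near: The nearer of the wide pair in the middle of the stand: U-channel lying legs UP (an open trough), 100 mm long, 64 wide outside, 56 between the legs, 45 high, walls 4, 0.16 kg, loose. Origin at the centre of its underside, on the stand's top (220 mm above the bench); y along its length (to the left), x across, away from the robot and towards its partner, z up.
- trough_far: The farther of the wide pair, same size, lying the same way, parallel to it, gap 3 to 5 mm. Origin and axes likewise. The arm must clear the bench lamp: dome 180 mm wide about x 0.26, y 0.09 m, 0.51 to 0.68 m up; thin boom from its top (x 0.16, y 0.18, 0.66 up) to x -0.06, y 0.46, 0.5 up. An arm with a high elbow stays left of it and leans the hand left, up to 40 degrees, along the channels.
- spare_mid (a point): The second narrow U-channel, 80 mm long, 44 wide, 45 high, lying legs UP at the right end of the stand: not needed, leave it alone. The point is its centre, half-way up; y along its length, z up.
Things that resemble listed ones, but are neither listed nor needed, are in the scene too. Leave any turquoise look-alike of the part that bears bridge_mid alone.

How it is judged:
By the outcome, as a careful person would: the job done as asked, in the order asked, and still so for the second after the job is handed in, with the robot touching nothing.
It also fails if it takes over 29 s, if anything falls off the work surface, if the arm or the gripper's body presses on something with over 40 N, if the wrist force passes 120 N, or if a joint passes its speed limit or range.

## Robot

A 7-joint arm with a two-finger parallel gripper is mounted at the origin on the work surface; the furniture and walls round the work are solid. World frame = base frame: x ahead of the robot, y to its left, z up, the work surface at z = 0. Lengths are in m, angles in rad, forces in N, time in s.
With the tool pointing down it reaches from about 0.425 to 1.025 m from the base axis. Payload 9.4 kg.
Tool frame: the origin (TCP) lies midway between the tips of the shut fingers; the grasp point (between the pads) lies 19 mm behind it; z points along the fingers, y is the line along which they close (so a half turn about z gives the same grasp; the last joint's range is limited). The gripper opens to 85 mm and grips with 20 to 120 N. Pads are 22 mm wide; open, the fingers measure 114 mm over their backs; the gripper's body (76 mm by 85 mm) begins 54 mm behind the grasp point. The pads swing forward as they close: fully open they stand 13 mm farther back than shut.
Start: joints at [1.103, 0.599, -0.003, 1.599, 0.002, 0.943, -0.08], TCP at [0.276, -0.67, 0.231] pointing down, gripper open.
Joint ranges: [-2.57, 2.57], [-0.35, 1.97], [-1.29, 1.29], [0.11, 2.56], [-1.05, 4.19], [0.11, 1.86], [-2.63, 2.63]. Speed limits (rad/s): [2.22, 2.22, 3.01, 3.01, 3.14, 3.14, 3.14].

## Interface

Orientations are given as a rotation vector (axis times angle).
In Python, from station import status, get_image, camera_model, job gives the robot as it stands.
- The arm moves only by the tool move_arm, never from a script. Its argument "deltas" is one flat list of numbers, 7 for each row, row after row: the opening, from -1 (shut) to 1 (fully open), then the shift along the world's x, y, z in cm, then the turn, a rotation vector about the world's x, y, z in rad. A call has 1 to 12 rows; each row shifts and turns the commanded pose from where the row before left it; what a row does not reach is not made up. A row lasts 1/10 s, in which the tool goes at most 50 mm and 8.59 degrees, less where a joint would pass 70% of its speed; a pose out of reach is approached as far as the arm can. A call with a gripper value outside its range is refused whole. The fingers move at their own pace and stop on an object; "newtons" is the grip in N (left out, the last holds). Time passes only in rows, so rows that do not move let the fingers close. It gives the time, the measured TCP pose, the force, the opening and the grip force at its end, in the units of the state.
- status.get_state(): the state, without advancing time (a new reading comes with each control period).
- get_image(name): name is "scene" or "side" or "wrist"; returns (picture, depth): 400x640x3 uint8, red, green, blue; 400x640 float32, m along the optical axis (not along the pixel's ray), 0 where there is no reading.
- camera_model(name): a dict with "fx", "fy", "cx", "cy" (pixels), "rvec" (rotation vector, rad) and "tvec" (3), from world to camera coordinates, as OpenCV has them; the wrist camera has in their place "hand_eye" (4x4, takes a point from camera to tool coordinates, whose origin is the TCP and whose axes are the flange's). Camera axes: x right, y down, z forward; pixel columns grow to the right and rows downward; lengths in m; the calibration is good to about 2 mm. A picture is of the moment at which its call begins: read the wrist's pose just before it. camera_model takes no time and is no camera call.
- job.close_job(): hands the job in; it is judged then, once.
The state is a dict: "time": time; "q": joint angles; "joint_velocities": joint speeds; "joint_efforts": joint torques, N m; "eef_pos": TCP position; "ee_rot": TCP orientation; "contact_force": force on the tool from outside, world axes, zero at the start; "moment": the same for the moment, N m; "finger_gap": finger opening in m; "gripper_force": force on a finger pad.
Only numpy, scipy, OpenCV 4.12 (cv2) and the standard library are available. Lean on these libraries where they do the work, as an engineer would, in place of code of your own. Each camera call takes 0.05 s, during which the arm holds its last target. There are 200 camera calls.

## Working session

There is one attempt and no reset: what is moved stays moved. The work goes in short steps, Python scripts to look and compute and a tool call to move; the robot and the scene stay as the last step left them, time stands still between calls to the robot, and variables do not carry over. Pictures are saved under pics/ and viewed, at most 10 in all, crops included, and the job is handed in when it is done.

Besides the shell and the picture viewer there is one more tool, called after ">>>" as a command line: name --argument value ..., lists and objects as JSON in quotes. move_arm: Moves the arm, as the interface text tells. Its arguments: {"type":"object","properties":{"deltas":{"type":"array","items":{"type":"number"}},"newtons":{"type":"number"}},"required":["deltas"]}

```bash
ls; mkdir -p pics
cat > h.py <<'E'
import numpy as np, cv2
from scipy.spatial.transform import Rotation as R
from station import status, get_image, camera_model, job
def grab(n):
    s=status.get_state(); im,d=get_image(n); m=camera_model(n)
    K=np.array([[m['fx'],0,m['cx']],[0,m['fy'],m['cy']],[0,0,1]])
    if 'hand_eye' in m:
        T=np.eye(4);T[:3,:3]=R.from_rotvec(s['ee_rot']).as_matrix();T[:3,3]=s['eef_pos'];T=T@np.array(m['hand_eye'])
    else:
        T=np.eye(4);T[:3,:3]=R.from_rotvec(np.ravel(m['rvec'])).as_matrix();T[:3,3]=np.ravel(m['tvec']);T=np.linalg.inv(T)
    v,u=np.mgrid[:400,:640]
    P=np.stack([(u-K[0,2])/K[0,0]*d,(v-K[1,2])/K[1,1]*d,d],-1)@T[:3,:3].T+T[:3,3]
    P[d==0]=np.nan
    return im,d,P,K,T
E
python3 - <<'E'
from h import *
s=status.get_state();print(s)
for n in ['scene','side']:
    im,d,P,K,T=grab(n); cv2.imwrite(f'pics/{n}0.png',im[...,::-1]); np.savez(f'{n}0.npz',im=im,P=P,d=d,K=K,T=T); print(n,T.round(3),K)
E
```

```text
pics
{'time': 0.0, 'q': array([ 1.1032888 ,  0.60014375, -0.00252581,  1.60014744,  0.00176294,
        0.94287678, -0.07980316]), 'joint_velocities': array([ 0.00105305, -0.00178311, -0.00111352,  0.00161111,  0.0003351 ,
        0.00068472,  0.00080032]), 'joint_efforts': array([ 1.33449462e-04, -7.76474118e+01,  1.56546056e+00, -2.58017206e+01,
        1.23782907e-02,  8.88383773e-03, -2.86803242e-05]), 'eef_pos': array([ 0.27597986, -0.66990293,  0.23039746]), 'ee_rot': array([-3.08031474e+00, -6.09715413e-01,  6.68991738e-04]), 'contact_force': array([-0.07641963,  0.63356461,  0.14006213]), 'moment': array([ 0.01344619, -0.00203055,  0.02963434]), 'gripper_force': 0.0, 'finger_gap': 0.08561853948339193}
scene [[ 0.969 -0.166  0.183  0.264]
 [-0.247 -0.643  0.725 -0.529]
 [-0.002 -0.747 -0.664  0.878]
 [ 0.     0.     0.     1.   ]] [[502.44159963   0.         316.67878596]
 [  0.         502.44159963 200.52712789]
 [  0.           0.           1.        ]]
side [[ 0.982 -0.137  0.131  0.343]
 [-0.189 -0.67   0.718 -0.439]
 [-0.01  -0.729 -0.684  0.77 ]
 [ 0.     0.     0.     1.   ]] [[394.89192309   0.         321.56463764]
 [  0.         394.89192309 202.02635433]
 [  0.           0.           1.        ]]
```

View pics/scene0.png

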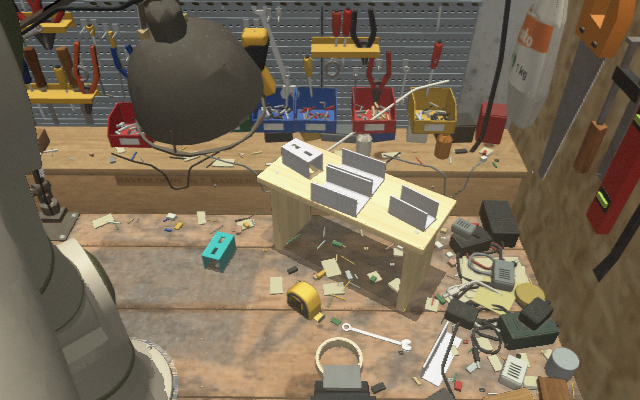

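View pics/side0.png

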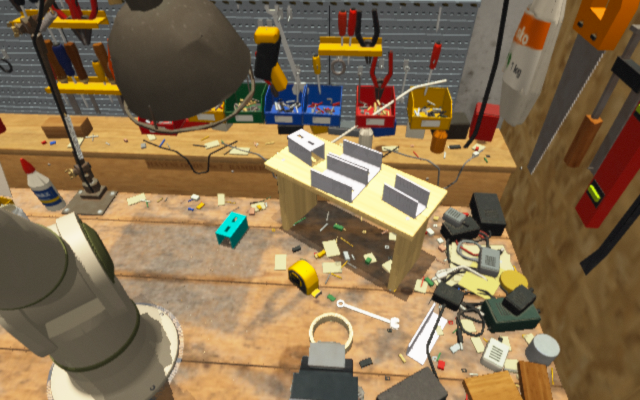

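The stand shows in the scene view around (260–455, 135–250): bridge at (302,155), wide pair at (350,180), spare at (412,207). The lamp dome is at (195,80) and the turquoise decoy at (219,250).

Run:
```python
from h import *
for n in ['scene','side']:
    f=np.load(n+'0.npz');P=f['P'];im=f['im']
    for u,v in ([(302,152),(290,158),(340,195),(370,165),(410,210),(330,215),(270,175),(445,205),(219,245)] if n=='scene' else [(305,141),(330,185),(360,155),(405,203),(300,190)]): print(n,u,v,P[v,u].round(4))
    z=P[...,2]; v0,u0=np.mgrid[:400,:640]
    roi=(u0>250)&(u0<460)&(v0>120)&(v0<260)
    st=roi&(abs(z-.22)<.006); print('stand',np.nanmedian(z[st]),np.nanmin(P[st],0),np.nanmax(P[st],0))
    m=roi&(z>.231)&(z<.275)&(P[...,1]<.45)
    k,l,s,c=cv2.connectedComponentsWithStats(m.astype(np.uint8))
    for i in range(1,k):
        if s[i,4]>60:
            q=P[l==i]; t=q[q[:,2]>.258]
            if len(t)<5: continue
            print(s[i],np.percentile(q,[1,99],axis=0).round(3).tolist(), 'top',np.median(t[:,2]).round(4),cv2.minAreaRect((t[:,:2]*1000).astype(np.float32)))
    crop=im[125:260,250:465]; cv2.imwrite(f'pics/{n}c.png',cv2.resize(crop[...,::-1],None,fx=3.7,fy=3.7,interpolation=cv2.INTER_CUBIC))
```

```text
scene 302 152 [0.4404 0.2916 0.266 ]
scene 290 158 [0.4164 0.3004 0.2487]
scene 340 195 [0.4802 0.1485 0.2606]
scene 370 165 [0.5706 0.2373 0.2478]
scene 410 210 [0.5946 0.0834 0.2543]
scene 330 215 [ 0.5254  0.3673 -0.001 ]
scene 270 175 [0.3704 0.2895 0.2211]
scene 445 205 [0.6853 0.1149 0.2185]
scene 219 245 [0.2411 0.2892 0.0432]
stand 0.22039407866388672 [0.34165645 0.01455867 0.21400866] [0.79767886 0.41413277 0.22599268]
[255 121  82  12 836] [[0.371, 0.395, 0.231], [0.541, 0.443, 0.262]] top 0.2599 ((462.8672790527344, 414.97430419921875), (7.607096195220947, 164.77085876464844), 75.53743743896484)
[352 121  44  12 479] [[0.581, 0.36, 0.231], [0.671, 0.387, 0.263]] top 0.2599 ((625.3187866210938, 372.4569091796875), (8.204404830932617, 94.0053939819336), 75.3553695678711)
[409 121  48  12 519] [[0.712, 0.325, 0.231], [0.802, 0.377, 0.263]] top 0.2608 ((757.244873046875, 336.3927917480469), (6.596673488616943, 94.32437133789062), 74.4011459350586)
[281 138  42  37 922] [[0.403, 0.258, 0.232], [0.48, 0.342, 0.268]] top 0.2651 ((441.427001953125, 301.81878662109375), (47.9097900
[... 1250 characters left out ...]
] [[0.527, 0.215, 0.232], [0.596, 0.283, 0.265]] top 0.2624 ((561.2376098632812, 249.89501953125), (7.6159868240356445, 100.11043548583984), 44.03507614135742)
[327 153  42  30 667] [[0.48, 0.166, 0.231], [0.553, 0.239, 0.265]] top 0.2627 ((515.4024658203125, 204.8754119873047), (14.930875778198242, 99.89321899414062), 44.76678466796875)
[310 169  42  31 570] [[0.436, 0.124, 0.231], [0.506, 0.194, 0.265]] top 0.2627 ((471.0554504394531, 158.75790405273438), (6.929642200469971, 99.58430480957031), 45.756683349609375)
[ 382  174   48   41 1027] [[0.57, 0.056, 0.231], [0.647, 0.141, 0.265]] top 0.2628 ((608.8165283203125, 100.18521118164062), (46.43798828125, 81.79150390625), 34.58174514770508)
```

View pics/scenec.png

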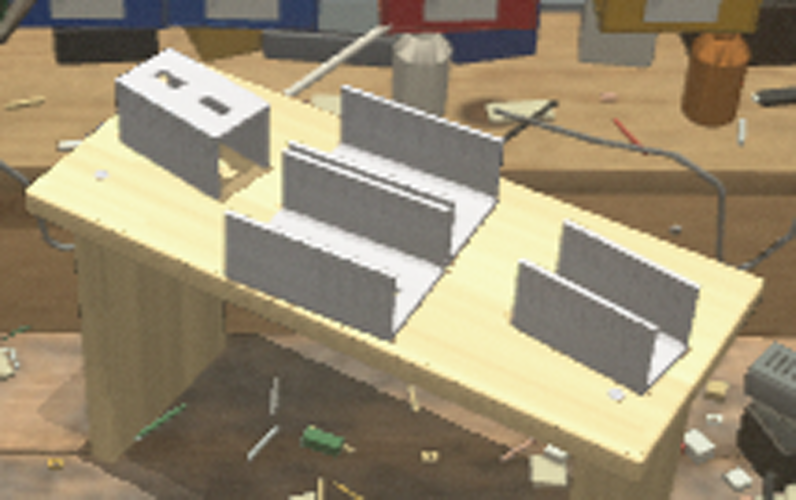

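The bridge sits at about (0.442, 0.302) with yaw ≈31°. The seam centre is at about (0.515, 0.205), yaw ≈45°, with the channel tops at z≈0.263–0.265, which matches the given sizes. I'll raise the tool first so the arm can pass above the lamp.

>>> move_arm --deltas '[1,0,0,4.5,0,0,0,1,0,0,4.5,0,0,0,1,0,0,4.5,0,0,0,1,0,0,4.5,0,0,0,1,0,0,4.5,0,0,0,1,0,0,4.5,0,0,0,1,0,0,4.5,0,0,0,1,0,0,4.5,0,0,0]'

```text
time: 0.9
eef_pos: [0.2759, -0.6699, 0.593]
ee_rot: [-3.081, -0.61, 0.0]
contact_force: [-0.4, -2.3, 0.4]
finger_gap: 0.0854
gripper_force: 0.0
```

Run:
```python
from h import *
s=status.get_state();print(s['time'],s['q'].round(4),s['eef_pos'].round(4),s['ee_rot'].round(4))
```

```text
0.9 [ 1.087   0.4533  0.0288  0.9949 -0.0127  1.6939 -0.0686] [ 0.2759 -0.6699  0.593 ] [-3.0815e+00 -6.0990e-01  2.0000e-04]
```

>>> move_arm --deltas '[1,-1.6,3.9,0,0.1,0,0,1,-1.6,3.9,0,0.1,0,0,1,-1.6,3.9,0,0.1,0,0,1,-1.6,3.9,0,0,0,0]'

```text
time: 1.3
eef_pos: [0.2112, -0.5116, 0.5809]
ee_rot: [-2.794, -0.55, -0.087]
contact_force: [1.1, 0.1, 0.4]
finger_gap: 0.0853
gripper_force: 0.0
```

```bash
cat >> h.py <<'E'
def fk(q,p):
    # p: h,L2,L3,T, base yaw, lateral, a2 (elbow offset), a6 (wrist offset)
    rz=lambda a:R.from_euler('z',a); ry=lambda a:R.from_euler('y',a)
    A=rz(p[4]-q[0]); o=np.array([0,0,p[0]]); pts=[o]
    A=A*ry(q[1])*rz(-q[2]); o=o+A.apply([p[6],p[5],p[1]]); pts.append(o)
    A=A*ry(q[3])*rz(-q[4]); o=o+A.apply([-p[6],0,p[2]]); pts.append(o)
    A=A*ry(q[5]); o=o+A.apply([p[7],0,p[3]]); pts.append(o); A=A*rz(-q[6])
    return np.array(pts),A
E
python3 - <<'E'
from h import *
from scipy.optimize import least_squares
s=status.get_state();print(s['time'],s['q'].round(4).tolist(),s['eef_pos'].round(4).tolist(),s['ee_rot'].round(4).tolist())
D=[([1.1032888,.60014375,-.00252581,1.60014744,.00176294,.94287678,-.07980316],[.27597986,-.66990293,.23039746],[-3.08031474,-.609715413,.00067]),
([1.087,.4533,.0288,.9949,-.0127,1.6939,-.0686],[.2759,-.6699,.593],[-3.0815,-.6099,.0002]),(s['q'],s['eef_pos'],s['ee_rot'])]
def res(p):
    o=[]
    for q,x,w in D:
        P,A=fk(q,p); o+=list(P[-1]-x); o+=list(.3*(A.apply([0,0,1])-R.from_rotvec(w).apply([0,0,1])))
    return np.array(o)
f=least_squares(res,[.36,.64,.45,.4,0,0,0,0]);print(f.x.round(4),(f.fun*1000).round(1))
for q,x,w in D: print((R.from_rotvec(w).inv()*fk(q,f.x)[1]).as_rotvec().round(3))
E
```

```text
1.3 [1.2294, 0.3155, -0.1214, 1.2676, -0.0997, 1.8268, -0.0857] [0.2112, -0.5116, 0.5809] [-2.7942, -0.5498, -0.0866]
[ 2.719e-01  6.665e-01  4.420e-01  3.300e-01 -1.000e-04 -5.670e-02
 -5.300e-03  3.400e-03] [-0.1 -0.1 -0.   0.   0.  -0.   0.1  0.1  0.   0.   0.   0.  -0.   0.
 -0.   0.  -0.   0. ]
[-0.     0.    -1.571]
[-0.     0.    -1.571]
[-0.     0.    -1.571]
```

```bash
cat >> h.py <<'E'
p0=np.array([.2719,.6665,.4420,.3300,-.0001,-.0567,-.0053,.0034])
lo=np.array([-2.57,-.35,-1.29,.11,-1.05,.11,-2.63]);hi=np.array([2.57,1.97,1.29,2.56,4.19,1.86,2.63])
def tip(q):
    P,A=fk(q,p0); return P[-1],A*R.from_euler('z',np.pi/2)
def toolrot(yaw,lean):  # yaw: part's y turned by yaw from world y; lean: hand towards the part's +y (left)
    c=R.from_euler('z',yaw); z=c.apply([0,-np.sin(lean),-np.cos(lean)]); y=c.apply([1,0,0]); 
    return R.from_matrix(np.stack([np.cross(y,z),y,z],1))
def clear(q):
    P,_=fk(q,p0); h,e,w,t=P; a=w+(t-w)*.1
    lat=fk(q,p0)[0]
    out=9
    B=np.linspace([.16,.18,.66],[-.06,.46,.5],40)
    th=np.linspace(0,2*np.pi,24)
    D=np.array([[.26+r*np.cos(k),.09+r*np.sin(k),z] for z,r in [(.51,.09),(.55,.09),(.6,.085),(.64,.065),(.68,.035)] for k in th])
    for (s0,s1,rad) in [(h,e,.075),(e,w,.065),(w,t,.06)]:
        for O in (B,D):
            L=s1-s0; k=np.clip((O-s0)@L/(L@L),0,1)
            out=min(out,(np.linalg.norm(O-s0-k[:,None]*L,axis=1)).min()-rad)
    return out
E
cat > ik.py <<'E'
from h import *
from scipy.optimize import least_squares
rng=np.random.default_rng(0)
for name,x,yaw in [('bridge',[.442,.302,.235],31),('bridgehov',[.442,.302,.36],31),('seam',[.515,.205,.24],45),('seamhov',[.515,.205,.36],45)]:
  for lean in [0,15,30,40]:
    best=(-9,)
    for flip in (0,1):
      Rt=toolrot(np.radians(yaw),np.radians(lean))*R.from_euler('z',np.pi*flip)
      for i in range(14):
        q0=rng.uniform(lo,hi); q0[0]=rng.uniform(-1.5,.3); q0[1]=rng.uniform(-.3,.6); q0[4]=rng.uniform(-1,1.5); q0[2]=rng.uniform(-1.2,1.2)
        f=least_squares(lambda q:np.r_[10*(tip(q)[0]-x),(Rt.inv()*tip(q)[1]).as_rotvec()],q0,bounds=(lo,hi),max_nfev=60)
        if f.cost<1e-6:
          c=clear(f.x)
          if c>best[0]: best=(c,flip,f.x.round(2).tolist(),fk(f.x,p0)[0][1:3].round(2).tolist())
    print(name,lean,best)
E
time python3 ik.py
```

```text
bridge 0 (np.float64(-0.003646935088752759), 0, [-1.1, 0.45, 0.58, 2.02, -0.35, 0.77, 0.23], [[0.16, 0.21, 0.89], [0.45, 0.3, 0.57]])
bridge 15 (np.float64(-0.0038327815056942993), 0, [-0.97, 0.41, 0.15, 2.01, 0.26, 0.82, -0.48], [[0.19, 0.18, 0.89], [0.4, 0.38, 0.55]])
bridge 30 (np.float64(-0.006672781752244422), 0, [-1.55, 0.69, 0.92, 1.99, -0.02, 0.79, -0.17], [[0.04, 0.38, 0.82], [0.36, 0.45, 0.52]])
bridge 40 (np.float64(-0.013880804145755363), 0, [-1.6, 0.76, 0.92, 1.99, 0.13, 0.83, -0.34], [[0.02, 0.43, 0.79], [0.34, 0.49, 0.49]])
bridgehov 0 (np.float64(0.04655204208225244), 0, [-1.18, 0.31, 0.64, 1.86, -0.21, 1.04, 0.09], [[0.1, 0.14, 0.92], [0.45, 0.3, 0.69]])
bridgehov 15 (np.float64(0.03730877601205289), 0, [-1.12, 0.3, 0.34, 1.85, 0.18, 1.08, -0.33], [[0.12, 0.13, 0.92], [0.4, 0.38, 0.68]])
bridgehov 30 (np.float64(0.045651192313542074), 0, [-1.6, 0.51, 0.94, 1.85, 0.13, 1.07, -0.23], [[0.02, 0.28, 0.88], [0.36, 0.45, 0.65]])
bridgehov 40 (np.float64(0.035800355121354294), 0, [-1.73, 0.71, 1.2, 1.86, 0.04, 1.04, -0.1], [[-0.05, 0.39, 0.81], [0.34, 0.49, 0.61]])
seam 0 (
[... 409 characters left out ...]
4(-0.018769468807993163), 0, [-1.33, 0.57, 0.67, 2.15, 0.66, 0.6, -0.53], [[0.12, 0.31, 0.85], [0.37, 0.36, 0.49]])
seamhov 0 (np.float64(0.029284822687141082), 0, [-1.05, 0.39, 0.83, 1.82, -0.33, 1.07, 0.68], [[0.13, 0.17, 0.91], [0.52, 0.21, 0.69]])
seamhov 15 (np.float64(0.03941876716865508), 1, [-1.34, 0.43, 1.04, 1.89, -0.16, 0.92, -2.63], [[0.08, 0.22, 0.9], [0.46, 0.27, 0.68]])
seamhov 30 (np.float64(0.05336569911793686), 0, [-1.39, 0.38, 0.84, 1.97, 0.32, 0.84, -0.02], [[0.07, 0.19, 0.91], [0.4, 0.32, 0.65]])
seamhov 40 (np.float64(0.04801593224016301), 0, [-1.49, 0.43, 0.86, 2.02, 0.52, 0.82, -0.25], [[0.05, 0.23, 0.9], [0.37, 0.36, 0.61]])
real	1m58.262s
user	1m56.064s
sys	0m0.223s
```

```bash
cat >> h.py <<'E'
def jac(q):
    x,A=tip(q); J=np.zeros((6,7))
    for i in range(7):
        d=np.array(q,float); d[i]+=1e-5; x2,A2=tip(d); J[:3,i]=(x2-x)/1e-5; J[3:,i]=(A2*A.inv()).as_rotvec()/1e-5
    return J
def sim(q,rows,n=5,w=None,path=None):
    q=np.array(q,float); x,A=tip(q)
    W=np.eye(7) if w is None else np.diag(w)
    for r in rows:
        x0,A0=x,A; x=x+np.array(r[:3])/100; A=R.from_rotvec(r[3:6])*A
        for k in range(1,n+1):
            xt=x0+(x-x0)*k/n; At=R.from_rotvec(np.array(r[3:6])*k/n)*A0
            for _ in range(2):
                xc,Ac=tip(q); e=np.r_[xt-xc,(At*Ac.inv()).as_rotvec()]; J=jac(q)
                q=q+W@J.T@np.linalg.solve(J@W@J.T+1e-6*np.eye(6),e)
        if path is not None: path.append(q.copy())
    return q
E
python3 - <<'E'
from h import *
q0=[1.1032888,.60014375,-.00252581,1.60014744,.00176294,.94287678,-.07980316]
a=sim(q0,[[0,0,4.5,0,0,0]]*8);print(a.round(3))
b=sim([1.087,.4533,.0288,.9949,-.0127,1.6939,-.0686],[[-1.6,3.9,0,.1,0,0]]*3+[[-1.6,3.9,0,0,0,0]]);print(b.round(3), tip(b)[0])
q=status.get_state()['q'];print(q.round(3))
h,e,w,t=fk(q,p0)[0];print(h,e,w)
for n in ['scene','side']:
    im,d,P,K,T=grab(n); np.savez(n+'1.npz',im=im,P=P); cv2.imwrite(f'pics/{n}1.png',im[...,::-1])
    X=P.reshape(-1,3);X=X[np.isfinite(X).all(1)]
    for nm,s0,s1 in [('upper',h,e),('fore',e,w),('hand',w,t)]:
        L=s1-s0;k=(X-s0)@L/(L@L);dd=np.linalg.norm(X-s0-k[:,None]*L,axis=1)
        for a in np.arange(0,1,.2):
            m=(k>a)&(k<a+.2)&(dd<.16)
            if m.sum()>20: print(n,nm,round(a,1),m.sum(),np.percentile(dd[m],[2,50,90,99]).round(3))
E
```

```text
[ 1.094  0.453  0.016  1.    -0.007  1.69  -0.073]
[ 1.142  0.322  0.013  1.233 -0.129  1.86  -0.045] [ 0.21202787 -0.51380026  0.59298353]
[ 1.229  0.315 -0.121  1.268 -0.1    1.827 -0.086]
[0.     0.     0.2719] [ 0.01609102 -0.2153453   0.90501351] [ 0.21182471 -0.61156011  0.89530587]
scene upper 0.0 7959 [0.048 0.062 0.084 0.094]
scene upper 0.2 4776 [0.042 0.049 0.051 0.052]
scene upper 0.4 491 [0.041 0.047 0.049 0.05 ]
side upper 0.0 8579 [0.048 0.062 0.085 0.095]
side upper 0.2 2858 [0.048 0.05  0.053 0.055]
```

View pics/side1.png

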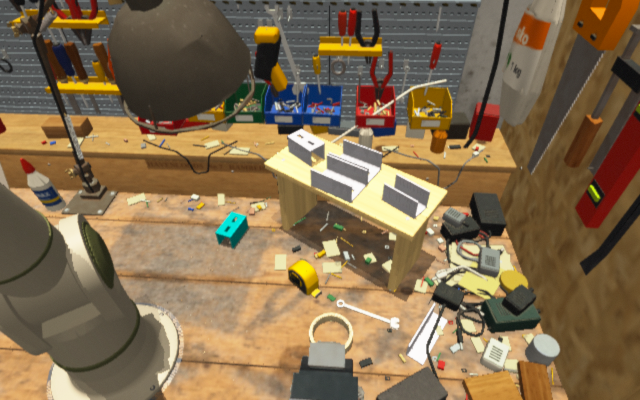

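```bash
sed -i 's/(h,e,.075),(e,w,.065),(w,t,.06)/(h,e,.052),(e,w,.052),(w,t,.055)/' h.py
cat > ik2.py <<'E'
from h import *
from scipy.optimize import least_squares
def march(x,Rt,q):
    out=[]
    for sgn in (1,-1):
        c=q.copy(); v=None
        for i in range(60):
            J=jac(c); n=np.linalg.svd(J)[2][-1]
            if v is None: n=n*sgn*np.sign(n[2])
            elif n@v<0: n=-n
            v=n; c=c+.05*n
            xc,Ac=tip(c); c=c+np.linalg.pinv(jac(c))@np.r_[x-xc,(Rt*Ac.inv()).as_rotvec()]
            if (c<lo+.03).any() or (c>hi-.03).any(): break
            out.append((clear(c),c.copy()))
    return out
if __name__=='__main__':
  for name,x,yaw in [('bridge',[.442,.302,.235],31),('bridgehov',[.442,.302,.36],31),('seam',[.515,.205,.24],45),('seamhov',[.515,.205,.34],45)]:
   for lean in [0,10,20,30,40]:
    Rt=toolrot(np.radians(yaw),np.radians(lean))
    f=least_squares(lambda q:np.r_[10*(tip(q)[0]-x),(Rt.inv()*tip(q)[1]).as_rotvec()],[-1.1,.4,.5,1.95,.1,.8,0],bounds=(lo,hi),max_nfev=80)
    if f.cost>1e-6: print(name,lean,'fail');continue
    o=march(np.array(x),Rt,f.x); o=sorted(o,key=lambda a:a[1][2])
    print(name,lean,'best',round(max(a[0] for a in o),3),[(round(a[1][2],2),round(a[0],3)) for a in o[::4]], max(o,key=lambda a:a[0])[1].round(2))
E
python3 ik2.py
```

```text
bridge 0 fail
bridge 10 fail
bridge 20 fail
bridge 30 fail
bridge 40 fail
bridgehov 0 fail
bridgehov 10 best 0.077 [(np.float64(-1.24), np.float64(0.001)), (np.float64(-1.09), np.float64(0.009)), (np.float64(-0.94), np.float64(0.013)), (np.float64(-0.79), np.float64(0.02)), (np.float64(-0.64), np.float64(0.025)), (np.float64(-0.49), np.float64(0.03)), (np.float64(-0.34), np.float64(0.035)), (np.float64(-0.19), np.float64(0.041)), (np.float64(-0.04), np.float64(0.047)), (np.float64(0.11), np.float64(0.051)), (np.float64(0.26), np.float64(0.057)), (np.float64(0.41), np.float64(0.063)), (np.float64(0.59), np.float64(0.073)), (np.float64(0.73), np.float64(0.077)), (np.float64(0.87), np.float64(0.077)), (np.float64(1.0), np.float64(0.074)), (np.float64(1.13), np.float64(0.07)), (np.float64(1.24), np.float64(0.063))] [-1.31  0.34  0.7   1.85 -0.05  1.04 -0.08]
bridgehov 20 best 0.074 [(np.float64(-1.25), np.float64(-0.028)), (np.float64(-1.11), np.float64(-0.017)), (np.float64(-0.96), np.float64(-0.009)), (np.float64(-0.81), np.float64(0.002)), (np.float64(-0.66), np.float64(0.009)), (np.f
[... 3153 characters left out ...]
(-0.94), np.float64(-0.015)), (np.float64(-0.79), np.float64(-0.005)), (np.float64(-0.64), np.float64(0.002)), (np.float64(-0.48), np.float64(0.01)), (np.float64(-0.33), np.float64(0.019)), (np.float64(-0.18), np.float64(0.025)), (np.float64(-0.03), np.float64(0.033)), (np.float64(0.12), np.float64(0.041)), (np.float64(0.27), np.float64(0.051)), (np.float64(0.42), np.float64(0.058)), (np.float64(0.6), np.float64(0.06)), (np.float64(0.74), np.float64(0.061)), (np.float64(0.86), np.float64(0.061)), (np.float64(0.98), np.float64(0.06)), (np.float64(1.08), np.float64(0.057)), (np.float64(1.17), np.float64(0.053)), (np.float64(1.25), np.float64(0.047))] [-1.44  0.44  0.8   2.04  0.55  0.8  -0.31]
```

```bash
cat > arc.py <<'E'
from h import *
q=status.get_state()['q']
x,A=tip(q); a0=np.arctan2(x[1],x[0]); r0=np.hypot(*x[:2])
a1=np.radians(34); n=22; rows=[]
xp=x.copy()
for k in range(1,n+1):
    a=a0+(a1-a0)*k/n; r=r0; xn=np.array([r*np.cos(a),r*np.sin(a),x[2]])
    yaw=(a1-a0)/n if k<=n else 0
    rows.append(list(((xn-xp)*100).round(1))+[-.1 if k<4 else 0,0,.078]); xp=xn
path=[];qf=sim(q,rows,n=3,path=path)
print(rows)
for k,c in enumerate(path): print(k,c.round(2),round(clear(c),3))
y=tip(qf)[1].apply([0,1,0]);print(tip(qf)[0],np.degrees(np.arctan2(y[1],y[0])))
E
python3 arc.py
```

```text
[[np.float64(4.0), np.float64(1.9), np.float64(0.0), -0.1, 0, 0.078], [np.float64(3.9), np.float64(2.2), np.float64(0.0), -0.1, 0, 0.078], [np.float64(3.7), np.float64(2.5), np.float64(0.0), -0.1, 0, 0.078], [np.float64(3.5), np.float64(2.8), np.float64(0.0), 0, 0, 0.078], [np.float64(3.2), np.float64(3.0), np.float64(0.0), 0, 0, 0.078], [np.float64(3.0), np.float64(3.3), np.float64(0.0), 0, 0, 0.078], [np.float64(2.7), np.float64(3.5), np.float64(0.0), 0, 0, 0.078], [np.float64(2.4), np.float64(3.7), np.float64(0.0), 0, 0, 0.078], [np.float64(2.1), np.float64(3.9), np.float64(0.0), 0, 0, 0.078], [np.float64(1.8), np.float64(4.1), np.float64(0.0), 0, 0, 0.078], [np.float64(1.4), np.float64(4.2), np.float64(0.0), 0, 0, 0.078], [np.float64(1.1), np.float64(4.3), np.float64(0.0), 0, 0, 0.078], [np.float64(0.8), np.float64(4.4), np.float64(0.0), 0, 0, 0.078], [np.float64(0.4), np.float64(4.4), np.float64(0.0), 0, 0, 0.078], [np.float64(0.0), np.float64(4.4), np.float64(0.0), 0, 0, 0.078], [np.float64(-0.3), np.float64(4.4), np.float64(0.0), 0, 0, 0.078], [np.float64(-0.7), np.float64(4.4
[... 877 characters left out ...]
.26] 0.125
10 [ 0.58  0.18 -0.53  1.42  0.12  1.58 -0.27] 0.121
11 [ 0.52  0.19 -0.56  1.42  0.13  1.58 -0.28] 0.116
12 [ 0.47  0.19 -0.6   1.41  0.13  1.58 -0.29] 0.111
13 [ 0.41  0.19 -0.63  1.41  0.14  1.59 -0.3 ] 0.106
14 [ 0.36  0.2  -0.67  1.41  0.15  1.59 -0.31] 0.101
15 [ 0.31  0.2  -0.7   1.41  0.15  1.59 -0.32] 0.095
16 [ 0.25  0.2  -0.74  1.41  0.16  1.59 -0.34] 0.089
17 [ 0.19  0.21 -0.77  1.41  0.17  1.6  -0.35] 0.082
18 [ 0.14  0.21 -0.81  1.41  0.18  1.6  -0.36] 0.076
19 [ 0.08  0.21 -0.84  1.41  0.18  1.6  -0.37] 0.069
20 [ 0.02  0.22 -0.88  1.41  0.19  1.6  -0.38] 0.062
21 [-0.04  0.22 -0.91  1.41  0.2   1.61 -0.4 ] 0.055
[0.45560596 0.30912479 0.58514805] 30.449653378190728
```

>>> move_arm --deltas '[1,4,1.9,0,-0.1,0,0.078,1,3.9,2.2,0,-0.1,0,0.078,1,3.7,2.5,0,-0.1,0,0.078,1,3.5,2.8,0,0,0,0.078,1,3.2,3,0,0,0,0.078,1,3,3.3,0,0,0,0.078]'

```text
time: 2.0
eef_pos: [0.4263, -0.3534, 0.5843]
ee_rot: [2.85, 1.305, -0.047]
contact_force: [0.2, -0.3, 0.2]
finger_gap: 0.0852
gripper_force: 0.0
```

Run:
```python
from h import *
s=status.get_state();q=s['q'];print(s['time'],q.round(3).tolist(),s['eef_pos'].round(4),s['ee_rot'].round(3), tip(q)[0].round(4),clear(q))
```

```text
2.0 [0.838, 0.19, -0.341, 1.406, 0.092, 1.569, -0.21] [ 0.4263 -0.3534  0.5843] [ 2.85   1.305 -0.047] [ 0.4286 -0.3583  0.5823] 0.13804880203857633
```

```bash
cat > h2.py <<'E'
from h import *
import h
# p: h,L2,L3,T,yaw, shoulder lat, upper (x,y), fore (x,y), wrist x, wrist y
def fk2(q,p,full=False):
    def rz(a): c,s=np.cos(a),np.sin(a); return np.array([[c,-s,0],[s,c,0],[0,0,1.]])
    def ry(a): c,s=np.cos(a),np.sin(a); return np.array([[c,0,s],[0,1.,0],[-s,0,c]])
    A=np.eye(3); o=np.zeros(3); ax=[];og=[];pts=[]
    A=A@rz(p[4]-q[0]); ax.append(-A[:,2]);og.append(o); o=o+A@[0,p[5],p[0]]; pts.append(o)
    ax.append(A[:,1]);og.append(o); A=A@ry(q[1])
    ax.append(-A[:,2]);og.append(o); A=A@rz(-q[2]); o=o+A@[p[6],p[7],p[1]]; pts.append(o)
    ax.append(A[:,1]);og.append(o); A=A@ry(q[3])
    ax.append(-A[:,2]);og.append(o); A=A@rz(-q[4]); o=o+A@[p[8],p[9],p[2]]; pts.append(o)
    ax.append(A[:,1]);og.append(o); A=A@ry(q[5]); o=o+A@[p[10],p[11],0]
    ax.append(-A[:,2]);og.append(o); A=A@rz(-q[6]+np.pi/2); o=o+A@[0,0,p[3]]; pts.append(o)
    J=np.array([np.r_[np.cross(a,o-g),a] for a,g in zip(ax,og)]).T
    return np.array(pts),A,J
E
python3 - <<'E'
from h2 import *
from scipy.optimize import least_squares
s=status.get_state()
D=[([1.1032888,.60014375,-.00252581,1.60014744,.00176294,.94287678,-.07980316],[.27597986,-.66990293,.23039746]),
([1.087,.4533,.0288,.9949,-.0127,1.6939,-.0686],[.2759,-.6699,.593]),([1.2294,.3155,-.1214,1.2676,-.0997,1.8268,-.0857],[.2112,-.5116,.5809]),(s['q'],s['eef_pos'])]
pr=np.r_[.29,.63,.44,.33,np.zeros(8)]
def res(p):
    o=[]
    for q,x in D:
        o+=list((fk2(q,p)[0][-1]-x)/.0003)
    return np.r_[o,(p-pr)[:4]/.1,(p[4]/.001),(p-pr)[5:]/.05]
f=least_squares(res,pr);print(f.x.round(4),(f.fun*.3).round(2)[:12])
np.save('p.npy',f.x)
print((R.from_matrix(fk2(s['q'],f.x)[1]).inv()*R.from_rotvec(s['ee_rot'])).as_rotvec().round(4))
E
```

```text
[ 2.839e-01  6.468e-01  4.423e-01  3.268e-01 -0.000e+00 -3.010e-02
  1.000e-04 -2.630e-02  0.000e+00 -1.000e-04 -0.000e+00 -1.000e-04] [-0.02 -0.01 -0.    0.02  0.01  0.   -0.01  0.   -0.    0.01  0.    0.01]
[-0. -0. -0.]
```

```bash
cat > plan.py <<'E'
from h2 import *
p=np.load('p.npy')
def clear2(q,dump=False):
    P=fk2(q,p)[0]; h_,e,w,t=P; A=fk2(q,p)[1]
    s0=h_; 
    out=[]
    for a,b,rad in [(s0,e,.052),(e,w,.052),(w,t,.055)]:
        for O in (B,D):
            L=b-a;k=np.clip((O-a)@L/(L@L),0,1);out.append(np.linalg.norm(O-a-k[:,None]*L,axis=1).min()-rad)
    return np.array(out).round(3) if dump else min(out)
B=np.linspace([.16,.18,.66],[-.06,.46,.5],25); th=np.linspace(0,2*np.pi,20)
D=np.array([[.26+r*np.cos(k),.09+r*np.sin(k),z] for z,r in [(.51,.09),(.56,.09),(.61,.085),(.65,.065),(.68,.035)] for k in th])
def go(q,x,Rt,path):
    """straight move, row by row, min-norm IK; Rt Rotation"""
    P,A,J=fk2(q,p); x0=P[-1]; A0=R.from_matrix(A); rv=(Rt*A0.inv()).as_rotvec()
    n=int(max(np.ceil(np.linalg.norm(x-x0)/.045),np.ceil(np.linalg.norm(rv)/.14),1))
    for k in range(1,n+1):
        for it in range(3):
            P,A,J=fk2(q,p)
            e=np.r_[x0+(x-x0)*k/n-P[-1],(R.from_rotvec(rv*k/n)*A0*R.from_matrix(A).inv()).as_rotvec()]
            q=q+J.T@np.linalg.solve(J@J.T+1e-5*np.eye(6),e)
        path.append(q)
    return q
def pose(az,r,z,yaw,lean,lean2=0):
    Rt=R.from_euler('z',yaw)*R.from_euler('y',lean2)*toolrot(0,lean)
    return np.array([r*np.cos(az),r*np.sin(az),z]),Rt
SEQ=lambda lean,lift=.36:[(np.array([.442,.302,lift]),toolrot(np.radians(31),lean)),(np.array([.442,.302,.236]),toolrot(np.radians(31),lean)),
 (np.array([.442,.302,lift]),toolrot(np.radians(31),lean)),(np.array([.515,.205,lift]),toolrot(np.radians(45),lean)),(np.array([.515,.205,.24]),toolrot(np.radians(45),lean))]
def run(q,wps):
    path=[];ends=[]
    for x,Rt in wps: q=go(q,x,Rt,path); ends.append(len(path))
    return np.array(path),ends
if __name__=='__main__':
    import time
    rng=np.random.default_rng(1); q0=status.get_state()['q']; t0=time.time()
    def decode(v):
        w=[pose(v[0],v[1],v[2],v[0]+v[3],v[4],v[5]),pose(v[6],v[7],v[8],v[6]+v[9],v[10],v[11])]
        return w+SEQ(v[12])
    lo_=np.array([-1.3,.5,.35,-.8,-.6,-.4, 0.,.5,.42,-.8,-.3,-.4, 0]);hi_=np.array([.2,.85,.7,.8,.6,.4, .9,.75,.7,.8,.7,.4, .6])
    def cost(v):
        try: path,ends=run(q0,decode(v))
        except Exception: return 9
        if not np.isfinite(path).all() or abs(path).max()>6: return 9
        c=min(clear2(q) for q in path); m=np.minimum(path-lo,hi-path).min()
        ez=np.linalg.norm(fk2(path[-1],p)[0][-1]-[.515,.205,.24])
        return -min(c,.045)*10+max(0,.05-m)*20+.004*len(path)+max(0,ez-.002)*50+.1*v[12]
    pop=[(cost(v),v) for v in rng.uniform(lo_,hi_,(60,13))]; pop.sort(key=lambda a:a[0]); pop=pop[:12]; sg=.25
    while time.time()-t0<400:
        a=pop[rng.integers(len(pop))][1]; b=pop[rng.integers(len(pop))][1]; c_=pop[rng.integers(len(pop))][1]
        v=np.clip(a+.6*(b-c_)+rng.normal(0,.03,13)*(hi_-lo_),lo_,hi_); c=cost(v)
        if c<pop[-1][0]: pop[-1]=(c,v); pop.sort(key=lambda a:a[0])
    c,v=pop[0]; np.save('v.npy',v); print(c,v.round(3)); path,ends=run(q0,decode(v)); print(ends)
    for e in ends: print(e,path[e-1].round(2),clear2(path[e-1],1))
    print('min',min(clear2(q) for q in path),np.argmin([clear2(q) for q in path]))
E
time python3 plan.py
```

```text
0.16680397306816486 [-0.056  0.648  0.485  0.452  0.225 -0.319  0.216  0.639  0.45  -0.338
  0.085 -0.328  0.   ]
[9, 13, 19, 22, 25, 28, 31]
9 [ 0.45  0.21 -0.67  1.69  0.36  0.95  0.01] [0.223 0.125 0.291 0.157 0.376 0.196]
13 [ 0.06  0.26 -0.63  1.7   0.49  1.06 -0.88] [0.183 0.076 0.231 0.111 0.321 0.17 ]
19 [-0.04  0.34 -0.88  1.83  0.3   1.1  -0.49] [0.163 0.039 0.173 0.068 0.252 0.135]
22 [-0.13  0.47 -0.81  1.99  0.45  0.86 -0.64] [ 0.149 -0.004  0.173  0.036  0.267  0.135]
25 [-0.04  0.35 -0.89  1.83  0.3   1.1  -0.49] [0.163 0.039 0.173 0.068 0.252 0.135]
28 [ 0.19  0.39 -0.92  1.79  0.34  1.13 -0.06] [0.198 0.061 0.23  0.085 0.301 0.135]
31 [ 0.11  0.5  -0.85  1.95  0.48  0.9  -0.2 ] [0.196 0.03  0.236 0.059 0.313 0.135]
min -0.004280397306816487 21
real	6m41.422s
user	6m39.872s
sys	0m0.136s
```

```bash
nproc
cat > null.py <<'E'
from plan import *
f=np.load('scene0.npz');g=np.load('side0.npz')
X=np.r_[f['P'].reshape(-1,3),g['P'].reshape(-1,3)];X=X[np.isfinite(X).all(1)]
m=(np.hypot(X[:,0]-.26,X[:,1]-.09)<.13)&(X[:,2]>.48)&(X[:,2]<.75);X=X[m]
for z in np.arange(.48,.75,.02):
    k=abs(X[:,2]-z)<.01
    if k.sum()>5: print(round(z,2),k.sum(),np.percentile(np.hypot(X[k,0]-.26,X[k,1]-.09),[5,50,95]).round(3))
def ik(x,Rt,q):
    for i in range(200):
        P,A,J=fk2(q,p);e=np.r_[x-P[-1],(Rt*R.from_matrix(A).inv()).as_rotvec()];e*=min(1,.1/np.linalg.norm(e))
        q=q+J.T@np.linalg.solve(J@J.T+1e-6*np.eye(6),e)
    return q
for nm,(x,Rt) in [('bridge',SEQ(0)[1]),('bridge',SEQ(.2)[1]),('bridge',SEQ(.4)[1]),('bridge',SEQ(.7)[1]),('bridge',SEQ(-.3)[1]),('seam',SEQ(0)[4]),('seam',SEQ(.2)[4]),('seam',SEQ(.4)[4]),('seam',SEQ(.7)[4]),('seam',SEQ(-.3)[4])]:
    q=ik(x,Rt,np.array([-.7,.45,0,1.9,.1,.85,-.1])); res=[]
    for sg in (1,-1):
        c=q.copy();v=None
        for i in range(45):
            n=np.linalg.svd(fk2(c,p)[2])[2][-1]; n=n*sg*np.sign(n[2]) if v is None else n*np.sign(n@v); v=n
            c=c+.06*n
            P,A,J=fk2(c,p);c=c+np.linalg.pinv(J)@np.r_[x-P[-1],(Rt*R.from_matrix(A).inv()).as_rotvec()]
            if (c<lo).any() or (c>hi).any(): break
            res.append((float(round(c[2],2)),float(round(c[0],2)),float(round(clear2(c),3))))
    print(nm,np.linalg.norm(x-fk2(q,p)[0][-1]).round(4),sorted(res)[::4])
E
python3 null.py
```

```text
4
0.5 1272 [0.082 0.086 0.09 ]
0.52 1978 [0.082 0.085 0.088]
0.54 3618 [0.083 0.085 0.088]
0.56 4669 [0.079 0.084 0.087]
0.58 4969 [0.072 0.079 0.085]
0.6 5414 [0.061 0.07  0.078]
0.62 5312 [0.036 0.054 0.066]
0.64 1881 [0.012 0.042 0.105]
0.66 1040 [0.026 0.047 0.064]
0.68 133 [0.031 0.054 0.063]
bridge 0.0 [(-1.27, 0.11, 0.012), (-1.13, 0.05, 0.005), (-0.98, -0.03, -0.003), (-0.82, -0.12, -0.005), (-0.66, -0.22, -0.008), (-0.5, -0.33, -0.004), (-0.34, -0.45, -0.005), (-0.18, -0.57, -0.002), (0.02, -0.72, 0.004), (0.19, -0.84, 0.007), (0.35, -0.96, 0.015), (0.51, -1.07, 0.023), (0.66, -1.18, 0.018), (0.82, -1.27, 0.014), (0.96, -1.35, 0.009), (1.1, -1.41, 0.0), (1.24, -1.46, -0.013)]
bridge 0.0 [(-1.26, -0.02, -0.021), (-1.11, -0.09, -0.029), (-0.95, -0.17, -0.033), (-0.78, -0.27, -0.03), (-0.61, -0.38, -0.024), (-0.45, -0.5, -0.02), (-0.28, -0.62, -0.01), (-0.11, -0.74, -0.005), (0.06, -0.87, 0.003), (0.26, -1.02, 0.017), (0.42, -1.13, 0.021), (0.58, -1.24, 0.02), (0.73, -1.33, 0.02), (0.87, -1.41, 0.018), (1.01, -1.48, 0.015), (1.14, -1.53, 0.009), (1.26, -1.57, -0.001)]
bridge 0.
[... 2494 characters left out ...]
-0.44, -0.044), (-0.43, -0.57, -0.038), (-0.25, -0.69, -0.031), (-0.08, -0.82, -0.015), (0.1, -0.95, -0.004), (0.27, -1.08, -0.001), (0.49, -1.22, -0.0), (0.64, -1.32, 0.002), (0.78, -1.41, 0.002), (0.9, -1.47, 0.001), (1.0, -1.52, -0.001), (1.09, -1.55, -0.005), (1.16, -1.58, -0.009), (1.23, -1.6, -0.015), (1.29, -1.62, -0.02)]
seam 0.0 [(-1.27, 0.43, 0.084), (-1.13, 0.38, 0.073), (-0.99, 0.31, 0.062), (-0.84, 0.23, 0.048), (-0.69, 0.14, 0.036), (-0.53, 0.04, 0.021), (-0.37, -0.07, 0.01), (-0.16, -0.21, -0.006), (0.0, -0.33, -0.014), (0.17, -0.45, -0.023), (0.34, -0.56, -0.028), (0.51, -0.67, -0.035), (0.68, -0.78, -0.035), (0.85, -0.87, -0.029), (1.01, -0.95, -0.026), (1.16, -1.0, -0.004)]
```

```bash
sed -i 's/\[(.51,.09),(.56,.09),(.61,.085),(.65,.065),(.68,.035)\]/[(.50,.09),(.53,.089),(.56,.088),(.58,.084),(.60,.077),(.62,.063),(.645,.042),(.68,.03)]/; s/ 0\]);hi_=/ -.35]);hi_=/; s/ \.6\])$/ 0])/; s/\.1\*v\[12\]/.1*abs(v[12])/; s/t0<400/t0<240/; s/-min(c,.045)/-min(c,.05)/' plan.py
grep -n "lo_=" plan.py; for i in 1 2 3 4; do (sed "s/default_rng(1)/default_rng($i)/; s/'v.npy'/'v$i.npy'/" plan.py > plan_$i.py; OMP_NUM_THREADS=1 python3 plan_$i.py > o$i.txt) & done; wait; head -1 -q o?.txt; for i in 1 2 3 4; do tail -9 o$i.txt; done
```

```text
39:    lo_=np.array([-1.3,.5,.35,-.8,-.6,-.4, 0.,.5,.42,-.8,-.3,-.4, -.35]);hi_=np.array([.2,.85,.7,.8,.6,.4, .9,.75,.7,.8,.7,.4, 0])
-0.27707841949628975 [-0.545  0.544  0.599 -0.171  0.112  0.074  0.348  0.503  0.42  -0.009
-0.2739879264031121 [-0.681  0.507  0.566  0.354 -0.534 -0.25   0.113  0.5    0.501 -0.383
-0.2850382330875476 [-0.055  0.544  0.516 -0.201  0.509 -0.4    0.057  0.654  0.42  -0.209
-0.2634119501507122 [-0.263  0.5    0.409  0.538 -0.02  -0.4    0.     0.555  0.663  0.715
[2, 13, 21, 24, 27, 30, 33]
2 [ 0.68  0.22 -0.39  1.34  0.16  1.71 -0.41] [0.243 0.146 0.362 0.284 0.501 0.285]
13 [-0.17  0.29 -0.9   1.94  0.83  1.47 -1.1 ] [0.148 0.053 0.119 0.063 0.196 0.076]
21 [ 0.33  0.49 -1.2   1.84  0.14  1.02 -0.33] [0.228 0.073 0.24  0.088 0.28  0.122]
24 [ 0.22  0.61 -1.08  2.    0.27  0.77 -0.39] [0.23  0.044 0.255 0.069 0.305 0.122]
27 [ 0.33  0.49 -1.2   1.84  0.14  1.02 -0.33] [0.228 0.073 0.24  0.088 0.28  0.122]
30 [ 0.46  0.61 -1.24  1.7   0.24  1.25 -0.01] [0.268 0.089 0.331 0.159 0.364 0.153]
33 [ 0.4   0.72 -1.14  1.85  0.35  1.03 -0.06] [0.28  0.077 0.34
[... 1296 characters left out ...]
.35  0.144 0.397 0.177]
min 0.04480382330875476 22
[8, 15, 25, 28, 31, 34, 37]
8 [ 0.84  0.05 -0.56  2.05 -0.3   0.74  0.75] [0.235 0.164 0.288 0.17  0.353 0.146]
15 [ 0.77 -0.16 -0.94  1.74  0.4   0.87  0.19] [0.23  0.178 0.218 0.165 0.253 0.131]
25 [ 0.33  0.49 -1.21  1.84  0.14  1.02 -0.33] [0.228 0.073 0.24  0.088 0.281 0.122]
28 [ 0.23  0.61 -1.08  2.    0.27  0.77 -0.39] [0.23  0.045 0.255 0.069 0.305 0.122]
31 [ 0.33  0.49 -1.21  1.84  0.14  1.02 -0.33] [0.228 0.073 0.24  0.088 0.281 0.122]
34 [ 0.46  0.62 -1.24  1.7   0.24  1.25 -0.01] [0.269 0.089 0.332 0.159 0.364 0.153]
37 [ 0.4   0.72 -1.15  1.84  0.35  1.03 -0.06] [0.281 0.077 0.35  0.143 0.397 0.177]
min 0.044641195015071224 27
```

```bash
cat > rows.py <<'E'
from plan import *
def rows(x,Rt,n=None):
    s=status.get_state(); x0=s['eef_pos'];A0=R.from_rotvec(s['ee_rot']);rv=(Rt*A0.inv()).as_rotvec();d=(x-x0)*100
    n=n or int(max(np.ceil(np.linalg.norm(d)/4.5),np.ceil(np.linalg.norm(rv)/.14),1))
    print(n,'rows of',(d/n).round(2).tolist(),(rv/n).round(4).tolist(),'total',d.round(2),rv.round(3))
E
python3 - <<'E'
from rows import *
q0=status.get_state()['q']
for L in (-.2,-.3,-.35):
  for mid in ([],[(np.array([.55,0,.5]),toolrot(np.radians(0),L))],[(np.array([.5,-.2,.5]),toolrot(np.radians(-15),-L)),(np.array([.55,.05,.5]),toolrot(np.radians(10),L))]):
    path,ends=run(q0,mid+SEQ(L,.37)); c=[clear2(q) for q in path]; m=np.minimum(path-lo,hi-path).min(1)
    print(L,len(mid),ends,'min',min(c),np.argmin(c),'lim',m.min().round(3),m.argmin(),[path[e-1][2].round(2) for e in ends],[clear2(path[e-1]).round(3) for e in ends])
rows(np.array([.55,0,.5]),toolrot(0,-.3))
E
```

```text
-0.2 0 [16, 19, 22, 25, 28] min 0.021723250946721555 18 lim 0.325 0 [np.float64(-0.9), np.float64(-0.81), np.float64(-0.9), np.float64(-0.93), np.float64(-0.86)] [np.float64(0.063), np.float64(0.022), np.float64(0.063), np.float64(0.072), np.float64(0.047)]
-0.2 1 [9, 17, 20, 23, 26, 29] min 0.021010729922979206 19 lim 0.314 0 [np.float64(-0.65), np.float64(-0.86), np.float64(-0.79), np.float64(-0.87), np.float64(-0.89), np.float64(-0.82)] [np.float64(0.13), np.float64(0.063), np.float64(0.021), np.float64(0.063), np.float64(0.071), np.float64(0.045)]
-0.2 2 [5, 11, 18, 21, 24, 27, 30] min 0.0213250226172925 20 lim 0.334 0 [np.float64(-0.52), np.float64(-0.72), np.float64(-0.87), np.float64(-0.79), np.float64(-0.87), np.float64(-0.9), np.float64(-0.83)] [np.float64(0.14), np.float64(0.121), np.float64(0.063), np.float64(0.021), np.float64(0.063), np.float64(0.071), np.float64(0.045)]
-0.3 0 [16, 19, 22, 25, 28] min 0.027116517611576484 18 lim 0.322 0 [np.float64(-0.89), np.float64(-0.81), np.float64(-0.89), np.float64(-0.91), np.float64(-0.85)] [np.float64(0.067), np.float64(0.027), 
[... 1002 characters left out ...]
909645257 19 lim 0.311 0 [np.float64(-0.64), np.float64(-0.85), np.float64(-0.79), np.float64(-0.86), np.float64(-0.87), np.float64(-0.81)] [np.float64(0.134), np.float64(0.068), np.float64(0.029), np.float64(0.068), np.float64(0.071), np.float64(0.05)]
-0.35 2 [5, 11, 18, 21, 24, 27, 30] min 0.02953934877936789 20 lim 0.334 0 [np.float64(-0.53), np.float64(-0.73), np.float64(-0.88), np.float64(-0.81), np.float64(-0.88), np.float64(-0.89), np.float64(-0.84)] [np.float64(0.133), np.float64(0.125), np.float64(0.068), np.float64(0.03), np.float64(0.068), np.float64(0.073), np.float64(0.053)]
9 rows of [1.37, 3.93, -0.94] [0.0349, -0.0137, 0.0783] total [12.37 35.34 -8.43] [ 0.314 -0.123  0.704]
```

>>> move_arm --deltas '[1,1.37,3.93,-0.94,0.035,-0.0137,0.0783,1,1.37,3.93,-0.94,0.035,-0.0137,0.0783,1,1.37,3.93,-0.94,0.035,-0.0137,0.0783,1,1.37,3.93,-0.94,0.035,-0.0137,0.0783,1,1.37,3.93,-0.94,0.035,-0.0137,0.0783,1,1.37,3.93,-0.94,0.035,-0.0137,0.0783,1,1.37,3.93,-0.94,0.035,-0.0137,0.0783,1,1.37,3.93,-0.94,0.035,-0.0137,0.0783,1,1.37,3.93,-0.94,0.035,-0.0137,0.0783,1,0,0,0,0,0,0]'

```text
time: 3.0
eef_pos: [0.5485, 0.0038, 0.4984]
ee_rot: [-2.05, -2.061, -0.311]
contact_force: [0.0, 0.2, 0.0]
finger_gap: 0.0853
gripper_force: 0.0
```

Run:
```python
from rows import *
s=status.get_state();q=s['q'];print(q.round(2),clear2(q,1),fk2(q,p)[0][-1]-s['eef_pos'])
path,ends=run(q,SEQ(-.3,.38));print([clear2(c).round(3) for c in path],path[ends[0]-1].round(2))
rows(SEQ(-.3,.38)[0][0],SEQ(-.3)[0][1])
```

```text
[ 0.57  0.25 -0.65  1.59 -0.16  1.34 -0.02] [0.235 0.133 0.333 0.208 0.39  0.156] [-6.07766192e-05  8.16997552e-05  5.90126501e-05]
[np.float64(0.13), np.float64(0.119), np.float64(0.107), np.float64(0.101), np.float64(0.098), np.float64(0.095), np.float64(0.084), np.float64(0.069), np.float64(0.059), np.float64(0.049), np.float64(0.039), np.float64(0.026), np.float64(0.039), np.float64(0.049), np.float64(0.059), np.float64(0.069), np.float64(0.07), np.float64(0.071), np.float64(0.072), np.float64(0.068), np.float64(0.062), np.float64(0.055), np.float64(0.048)] [ 0.12  0.34 -0.86  1.82 -0.05  1.05 -0.14]
8 rows of [-1.33, 3.73, -1.48] [-0.0005, -0.0006, 0.0669] total [-10.65  29.82 -11.84] [-0.004 -0.005  0.535]
```

>>> move_arm --deltas '[1,-1.33,3.73,-1.48,0,0,0.067,1,-1.33,3.73,-1.48,0,0,0.067,1,-1.33,3.73,-1.48,0,0,0.067,1,-1.33,3.73,-1.48,0,0,0.067,1,-1.33,3.73,-1.48,0,0,0.067,1,-1.33,3.73,-1.48,0,0,0.067,1,-1.33,3.73,-1.48,0,0,0.067,1,-1.33,3.73,-1.48,0,0,0.067,1,0,0,0,0,0,0,1,0,0,0,0,0,0]'

```text
time: 4.0
eef_pos: [0.4418, 0.2977, 0.3811]
ee_rot: [-1.423, -2.494, -0.212]
contact_force: [0.6, -0.5, 0.3]
finger_gap: 0.0852
gripper_force: 0.0
```

Run:
```python
from rows import *
im,d,P,K,T=grab('wrist'); np.savez('w0.npz',im=im,P=P); cv2.imwrite('pics/w0.png',im[...,::-1])
s=status.get_state();q=s['q'];print(q.round(2),clear2(q,1))
z=P[...,2]; m=(z>.235)&(z<.29)&(P[...,1]<.4)
k,l,st,c=cv2.connectedComponentsWithStats(m.astype(np.uint8))
for i in range(1,k):
    if st[i,4]>150:
        qq=P[l==i];t=qq[qq[:,2]>.257]
        if len(t)>30: print(st[i],np.median(t[:,2]).round(4),len(t),cv2.minAreaRect((t[:,:2]*1000).astype(np.float32)))
```

```text
[ 0.13  0.33 -0.86  1.82 -0.05  1.05 -0.13] [0.188 0.071 0.209 0.078 0.272 0.121]
[ 295  182   58  103 5109] 0.2661 5109 ((443.2813415527344, 303.7401123046875), (44.090980529785156, 80.08695220947266), 31.95797348022461)
[472 184  26  15 168] 0.2615 96 ((537.5675659179688, 399.5507507324219), (3.7667269706726074, 16.596181869506836), 75.3343734741211)
[ 508  218  132  100 4772] 0.264 2476 ((630.4541625976562, 388.8429870605469), (36.929046630859375, 96.70379638671875), 78.62495422363281)
[394 292  33 103 961] 0.2657 570 ((553.46142578125, 261.26495361328125), (4.303445816040039, 77.22830200195312), 44.84653091430664)
[329 308  24  80 539] 0.2657 393 ((504.029541015625, 225.99937438964844), (4.161848068237305, 57.190467834472656), 44.9059944152832)
[320 311  24  80 600] 0.2656 411 ((499.26611328125, 219.48629760742188), (4.214172840118408, 58.775455474853516), 44.78947067260742)
[247 328  27  61 811] 0.2651 381 ((450.9994201660156, 183.16610717773438), (4.822709560394287, 42.09647750854492), 45.38274002075195)
```

View pics/w0.png

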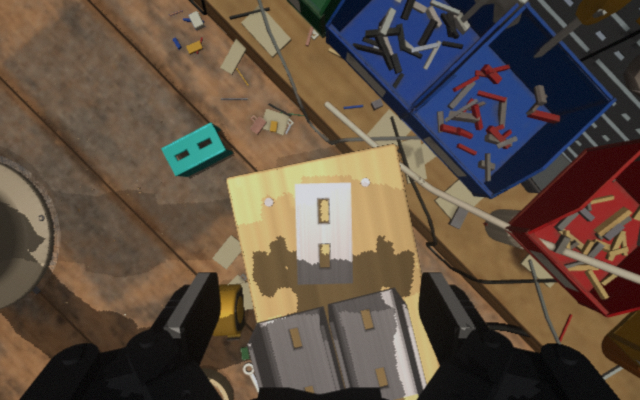

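The wrist view shows the bridge top at (295–353, 182–285) and the trough pair at about (330,340). The fit gives the bridge at (443, 304) mm, 44×80 mm, yaw 32°, top z 0.266. The trough walls lie at 44.9° with a gap of about 4 mm.

Run:
```python
from rows import *
q=status.get_state()['q']
x=np.array([.4395,.3097,.231]);Rt=toolrot(np.radians(32),-.3)
path,_=run(q,[(x,Rt)]);print([clear2(c).round(3) for c in path])
rows(x,Rt,5)
```

```text
[np.float64(0.06), np.float64(0.048), np.float64(0.036), np.float64(0.021)]
5 rows of [-0.06, 0.26, -3.01] [0.0001, -0.0004, 0.0053] total [ -0.3    1.29 -15.03] [ 0.001 -0.002  0.027]
```

>>> move_arm --deltas '[1,-0.15,0.65,-2,0,0,0.0133,1,-0.15,0.65,-3,0,0,0.0133,1,0,0,-3,0,0,0,1,0,0,-3,0,0,0,1,0,0,-2,0,0,0,1,0,0,0,0,0,0]'

```text
time: 4.65
eef_pos: [0.4393, 0.308, 0.2493]
ee_rot: [-1.395, -2.508, -0.204]
contact_force: [0.3, -0.3, 1.4]
finger_gap: 0.0853
gripper_force: 0.0
```

Run:
```python
from rows import *
q=status.get_state()['q']; print(clear2(q,1))
rows(np.array([.4395,.3097,.231]),toolrot(np.radians(32),-.3),1)
```

```text
[0.18  0.028 0.213 0.061 0.294 0.124]
1 rows of [0.02, 0.17, -1.83] [0.0027, -0.005, 0.0019] total [ 0.02  0.17 -1.83] [ 0.003 -0.005  0.002]
```

Clear of the lamp, no contact. Final descent and grip.

>>> move_arm --deltas '[1,0,0.15,-0.9,0,0,0,1,0,0,-0.9,0,0,0,1,0,0,0,0,0,0,0,0,0,0,0,0,0,-0.6,0,0,0,0,0,0,-0.6,0,0,0,0,0,0,-0.6,0,0,0,0,0,0,-0.6,0,0,0,0,0,0,-0.6,0,0,0,0,0,0,-0.6,0,0,0,0,0,0]' --newtons 30

```text
time: 5.65
eef_pos: [0.4389, 0.3121, 0.2338]
ee_rot: [-1.39, -2.511, -0.209]
contact_force: [-1.1, -1.6, 6.3]
finger_gap: 0.0436
gripper_force: 31.0
```

>>> move_arm --deltas '[-0.6,0,0,2,0,0,0,-0.6,0,0,3,0,0,0,-0.6,0,0,3,0,0,0,-0.6,0,0,2,0,0,0,-0.6,0,0,0,0,0,0]' --newtons 40

```text
time: 6.15
eef_pos: [0.4395, 0.3129, 0.3358]
ee_rot: [-1.391, -2.513, -0.214]
contact_force: [0.3, 0.5, -1.3]
finger_gap: 0.0433
gripper_force: 41.6
```

Run:
```python
from rows import *
s=status.get_state();q=s['q'];print(q.round(2),clear2(q,1),s['contact_force'],s['finger_gap'])
# TCP above seam: part centre minus offset, at yaw 44.9
y=np.radians(44.9);ey=np.array([-np.sin(y),np.cos(y)]);ex=np.array([np.cos(y),np.sin(y)])
c=np.array([.516,.2065]); x=np.r_[c+.0095*ey+.0007*ex,.335];Rt=toolrot(y,-.3)
path,_=run(q,[(x,Rt)]);print([clear2(c).round(3) for c in path]); rows(x,Rt)
```

```text
[ 0.08  0.39 -0.85  1.88 -0.01  0.95 -0.16] [0.182 0.053 0.204 0.065 0.278 0.128] [ 0.30233842  0.54032672 -1.3465531 ] 0.04327838894162585
[np.float64(0.057), np.float64(0.061), np.float64(0.065)]
3 rows of [2.34, -3.31, -0.03] [-0.0006, 0.0006, 0.0746] total [ 7.03 -9.92 -0.08] [-0.002  0.002  0.224]
```

>>> move_arm --deltas '[-0.6,1.4,-1.98,0,0,0,0.045,-0.6,1.4,-1.98,0,0,0,0.045,-0.6,1.4,-1.98,0,0,0,0.045,-0.6,1.4,-1.98,0,0,0,0.045,-0.6,1.4,-1.98,0,0,0,0.045,-0.6,0,0,0,0,0,0,-0.6,0,0,0,0,0,0,-0.6,0,0,0,0,0,0]'

```text
time: 6.95
eef_pos: [0.5079, 0.2137, 0.3329]
ee_rot: [-1.094, -2.64, -0.163]
contact_force: [-0.3, -0.0, -1.4]
finger_gap: 0.0436
gripper_force: 41.6
```

```bash
cat > meas.py <<'E'
from rows import *
import sys
n=sys.argv[1]
im,d,P,K,T=grab('wrist'); np.savez(n+'.npz',im=im,P=P); cv2.imwrite(f'pics/{n}.png',im[...,::-1])
s=status.get_state();print(s['eef_pos'].round(4),s['ee_rot'].round(3),clear2(s['q'],1),s['time'])
def comps(P,zl,zh,mn=100,tag=''):
    z=P[...,2]; m=(z>zl)&(z<zh)&(P[...,1]<.36)&(P[...,0]>.36)&(P[...,1]>.02)
    k,l,st,c=cv2.connectedComponentsWithStats(m.astype(np.uint8))
    for i in range(1,k):
        if st[i,4]>mn:
            t=P[l==i]; print(tag,st[i],np.median(t[:,2]).round(4),np.round(np.ravel(sum(map(list,cv2.minAreaRect((t[:,:2]*1000).astype(np.float32))[:2]),[])),1),round(cv2.minAreaRect((t[:,:2]*1000).astype(np.float32))[2],1))
comps(P,.255,.275,60,'trough'); comps(P,.31,.42,200,'held')
for c in ['scene','side']:
    im,d,P,K,T=grab(c); np.savez(n+c+'.npz',im=im,P=P); cv2.imwrite(f'pics/{n}{c}.png',im[...,::-1]); comps(P,.257,.275,40,c+' trough'); comps(P,.315,.39,100,c+' held')
E
python3 meas.py w1
```

```text
[0.5079 0.2138 0.3331] [-1.093 -2.641 -0.163] [0.216 0.065 0.28  0.121 0.355 0.151] 7.0
trough [ 221  189   10  119 1084] 0.2653 [464.  170.2   4.6  77.8] 44.1
trough [324 188   7  24 162] 0.2657 [489.2 240.7   4.   15.1] 44.8
trough [ 411  189   11  120 1125] 0.2654 [554.2 260.1   4.7  78.4] 45.2
trough [312 190   7  22 142] 0.2658 [484.1 234.6   3.9  13.7] 44.8
trough [312 245   6  48 288] 0.2659 [515.4 202.9   3.3  31.6] 45.0
trough [324 245   6  48 285] 0.266 [521.  208.4   3.3  31.2] 45.0
held [   66   207   508   193 46990] 0.3828 [511.5 211.8 122.6  69.1] 45.1
scene trough [413 109  44  15 169] 0.2616 [760.3 340.5  98.4  35.2] 0.6
scene trough [536 112  15  26 130] 0.2658 [980.7 262.   82.5   4.8] 75.8
scene trough [557 147  32  55 363] 0.2659 [935.5  94.  152.9   4.7] 75.1
scene trough [543 151   9  18  79] 0.2657 [913.6 144.6  41.3   4.8] 73.1
scene trough [364 155  22  12  91] 0.2621 [576.9 232.9   7.3  51.3] 42.3
scene trough [326 163  47  23 332] 0.2633 [513.9 204.5  15.5 100.1] 45.0
scene trough [310 182  47  21 222] 0.2625 [469.1 159.9   7.1  99.5] 44.7
scene trough [40
[... 377 characters left out ...]
  24 124] 0.2659 [981.5 259.6  86.    4.5] 75.9
side trough [547 145  31  51 355] 0.2662 [936.8  92.4 149.8   3.9] 74.8
side trough [360 146  23  11  84] 0.2615 [577.3 233.9   7.3  54.9] 42.9
side trough [533 146   9  18  81] 0.2661 [914.5 144.   40.4   4. ] 77.6
side trough [327 153  42  21 266] 0.2625 [516.1 204.7  16.7  99.9] 45.6
side trough [310 169  42  21 167] 0.2623 [469.9 159.4   5.8 100.8] 44.6
side trough [396 174  34  21 151] 0.2619 [625.8 110.5   7.7  78.7] 35.9
side trough [384 183  35  23 150] 0.2626 [592.8  88.1   5.3  79.4] 35.0
side held [ 501   63  105  110 3753] 0.3567 [906.3 174.3 314.6 105.8] 75.1
side held [ 325  106   47   45 1195] 0.3533 [515.6 193.4  85.3  80.1] 3.0
```

View pics/w1.png

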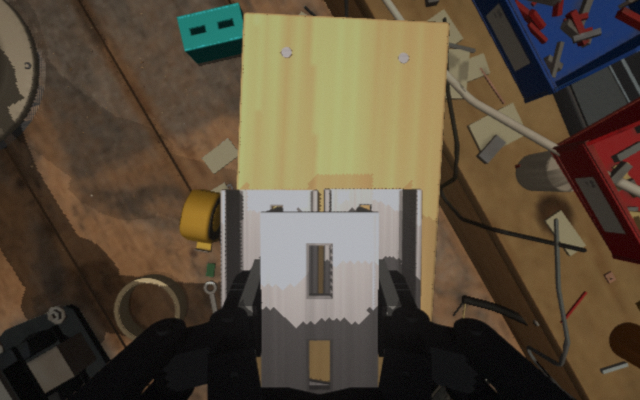

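```bash
cat > held.py <<'E'
from rows import *
import sys
f=np.load(sys.argv[1]+'.npz');P=f['P']
u0,u1,v0,v1=map(int,sys.argv[2:6])
m=np.zeros((400,640),bool);m[v0:v1,u0:u1]=1
z=P[...,2]; m&=(abs(z-np.nanmedian(P[v0+20:v1-20,u0+15:u1-15,2]))<.02)
t=P[m]; 
for _ in range(5):
    A=np.c_[t[:,:2],np.ones(len(t))];co=np.linalg.lstsq(A,t[:,2],rcond=None)[0];r=t[:,2]-A@co;t=t[abs(r)<.004]
a=np.radians(45);ex=np.array([np.cos(a),np.sin(a)]);ey=np.array([-np.sin(a),np.cos(a)])
rc=cv2.minAreaRect((t[:,:2]*1000).astype(np.float32)); c=np.array(rc[0])
print(rc,len(t),'cross',c@ex,'along',c@ey,'top z',co@np.r_[c/1000,1],'slope along',co[:2]@ey,'cross',co[:2]@ex)
E
python3 held.py w1 255 388 205 398; python3 -c "
from rows import *
s=status.get_state();A=R.from_rotvec(s['ee_rot']).as_matrix();print(A.round(4)); y=A[:,1];print(np.degrees(np.arctan2(y[1],y[0])),'lean',np.degrees(np.arcsin(A[:,2]@np.array([-.7071,.7071,0]))))
x=s['eef_pos'][:2]*1000;print('tcp cross',(x[0]+x[1])*.70711,'along',(x[1]-x[0])*.70711)"
```

```text
((511.7633056640625, 212.0662078857422), (50.31940841674805, 69.03665924072266), 45.1176872253418) 19215 cross 511.8247574540269 along -211.91785014097803 top z 0.3650538049632767 slope along 0.0013739934495785905 cross -0.001514963623242913
[[-0.6755  0.7066 -0.2109]
 [ 0.6752  0.7076  0.2082]
 [ 0.2963 -0.0018 -0.9551]]
45.04380539626166 lean 17.236043083497076
tcp cross 510.39252004791547 along -208.16479757495128
```

The held bridge covers (262–380, 212–388) in the wrist view. It is level, at yaw 45.1°, and within about 1 mm of the seam centre, which shows at (321,190). I'll shift it (+1.0, −0.6) mm and lower it.

>>> move_arm --deltas '[-0.6,0.1,-0.06,0,0,0,0,-0.6,0,0,-2,0,0,0,-0.6,0,0,-2,0,0,0,-0.6,0,0,-2,0,0,0,-0.6,0,0,-1.5,0,0,0,-0.6,0,0,-1,0,0,0,-0.6,0,0,0,0,0,0,-0.6,0,0,0,0,0,0]'

```text
time: 7.9
eef_pos: [0.51, 0.2127, 0.2487]
ee_rot: [-1.095, -2.641, -0.164]
contact_force: [-0.2, -0.2, -0.4]
finger_gap: 0.0432
gripper_force: 41.6
```

```bash
python3 meas.py w2 | grep -v -e scene -e side; python3 -c "
from rows import *
s=status.get_state();x=s['eef_pos'][:2]*1000;print('tcp cross',(x[0]+x[1])*.70711,'along',(x[1]-x[0])*.70711,s['contact_force'])"; python3 held.py w2 255 388 205 398
```

```text
[0.5101 0.2128 0.249 ] [-1.095 -2.641 -0.165] [0.222 0.048 0.292 0.113 0.376 0.165] 7.95
trough [324 182  10  29 281] 0.2657 [487.9 241.6   3.7  11.9] 44.9
trough [ 457  183   22  136 2557] 0.2647 [547.4 266.6   5.   60.2] 45.1
trough [ 161  184   21  135 2534] 0.2646 [457.7 176.3   5.2  60. ] 45.2
trough [305 184  10  27 259] 0.2658 [482.5 235.7   3.8  10.9] 44.9
trough [309 245   6  48 287] 0.2659 [504.1 215.3   2.1  20.1] 44.9
trough [324 245   6  48 287] 0.2658 [508.6 219.7   2.1  20.2] 45.0
trough [230 259  31  33 472] 0.2685 [487.  194.6  13.    6.8] 76.2
trough [379 259  31  33 466] 0.2685 [529.4 237.1  12.8   7.1] 16.4
trough [310 340   5  45 224] 0.2658 [532.1 187.5   1.7  19.1] 45.0
trough [324 340   6  45 267] 0.2659 [536.6 191.7   2.1  19.8] 45.0
held [  66  342  107   58 3367] 0.32 [480.4 170.6  17.1  11.8] 28.8
held [ 208  342  224   58 6845] 0.3253 [516.7 207.5  63.6  11.3] 45.1
held [ 467  342  107   58 3369] 0.3199 [553.6 243.3  16.3  12.2] 65.6
tcp cross 511.0805463695494 along -210.3593633963093 [ 0.54306453  0.02613067 -1.4103284 ]
((513.8306274414062, 211.07388305664062), (50.66725158691406, 69.19092559814453), 45.05046463012695) 19142 cross 512.5848950858838 along -214.08134700442992 top z 0.28088445992925715 slope along 0.0008333916259627219 cross -5.856240834319254e-05
```

>>> move_arm --deltas '[-0.6,-0.1,0.01,-0.3,0,0,0,-0.6,0,0,-0.4,0,0,0,-0.6,0,0,-0.2,0,0,0,-0.6,0,0,-0.1,0,0,0,-0.6,0,0,0,0,0,0,-0.6,0,0,0,0,0,0]'

```text
time: 8.65
eef_pos: [0.5088, 0.2125, 0.2383]
ee_rot: [-1.095, -2.64, -0.164]
contact_force: [0.5, -0.2, -0.4]
finger_gap: 0.0432
gripper_force: 41.6
```

```bash
python3 held.py w2 255 388 205 398 >/dev/null; python3 meas.py w3 | grep -v -e scene -e side -e held; python3 held.py w3 255 388 205 398
```

```text
[0.5088 0.2125 0.2383] [-1.095 -2.64  -0.164] [0.222 0.046 0.293 0.111 0.378 0.166] 8.7
trough [ 151  185   24  138 2812] 0.2645 [455.8 178.    5.1  55.2] 45.0
trough [  223   184   195   210 22386] 0.2704 [510.4 212.6  67.5  79.8] 67.2
trough [ 469  184   25  142 2908] 0.2647 [545.9 268.4   5.4  55.6] 44.4
((511.33447265625, 211.55177307128906), (50.31705093383789, 71.39046478271484), 39.87789535522461) 19435 cross 511.1577663804278 along -211.97837975893543 top z 0.27045086590473255 slope along 0.0008456814973683655 cross -6.233561033202338e-05
```

>>> move_arm --deltas '[-0.6,0.03,0.03,-0.1,0,0,0,-0.6,0,0,-0.1,0,0,0,-0.6,0,0,0,0,0,0]'

```text
time: 9.1
eef_pos: [0.509, 0.2127, 0.2378]
ee_rot: [-1.095, -2.641, -0.163]
contact_force: [-4.9, -6.4, 16.8]
finger_gap: 0.0434
gripper_force: 43.7
```

>>> move_arm --deltas '[-0.6,0,0,0.05,0,0,0,0.3,0,0,0.05,0,0,0,0.3,0,0,0,0,0,0,0.3,0,0,0,0,0,0,0.3,0,0,0,0,0,0,0.3,0,0,0,0,0,0]'

```text
time: 9.7
eef_pos: [0.509, 0.2128, 0.2372]
ee_rot: [-1.095, -2.64, -0.163]
contact_force: [-0.3, 0.1, -0.2]
finger_gap: 0.0553
gripper_force: 0.0
```

```bash
python3 meas.py w4 | grep -v -e scene -e side -e held; python3 held.py w4 255 388 205 398
```

```text
[0.5091 0.2128 0.2372] [-1.095 -2.64  -0.164] [0.222 0.046 0.293 0.111 0.379 0.166] 9.75
trough [ 149  185   24  147 2979] 0.2643 [457.3 176.5   5.3  59.5] 44.0
trough [  260   184   119   210 20557] 0.27 [508.7 214.4  44.3  79.1] 44.8
trough [ 469  184   25  148 3032] 0.2643 [547.4 266.5   5.1  60.4] 45.2
trough [ 205  268   49   91 1537] 0.266 [490.9 183.7  14.2  29. ] 45.6
trough [ 386  268   50   92 1563] 0.2661 [539.8 232.2  14.1  29.1] 44.8
((511.4584655761719, 211.57083129882812), (44.34539031982422, 71.15254211425781), 44.768959045410156) 19454 cross 511.25891881685396 along -212.05257979150107 top z 0.26994705806879365 slope along 0.002192483004667601 cross 0.0010180525431169277
```

View pics/w4.png

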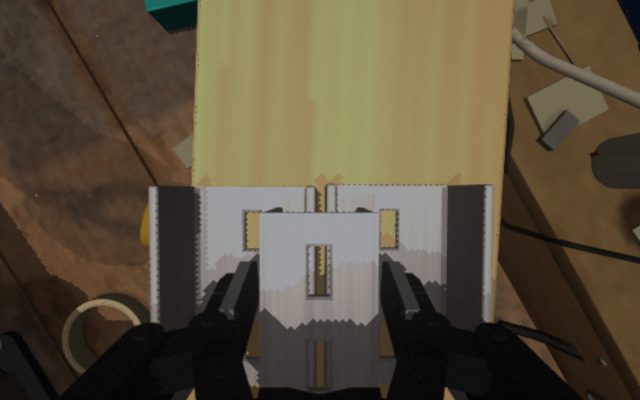

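Bridge released. It sits at (260–379, 212–388) over the seam with its top at 0.270. Next I'll retreat straight up and check.

>>> move_arm --deltas '[0.3,0,0,1,0,0,0,0.3,0,0,2,0,0,0,0.3,0,0,3,0,0,0,0.3,0,0,3,0,0,0,0.3,0,0,3,0,0,0,0.3,0,0,0,0,0,0,0.3,0,0,0,0,0,0]'

```text
time: 10.55
eef_pos: [0.5092, 0.2129, 0.3582]
ee_rot: [-1.095, -2.642, -0.165]
contact_force: [-0.6, -0.6, -1.0]
finger_gap: 0.0553
gripper_force: 0.0
```

```bash
python3 meas.py w5 | grep -v held; python3 held.py w5 265 375 190 395
```

```text
[0.5089 0.2126 0.3573] [-1.095 -2.641 -0.163] [0.215 0.069 0.28  0.124 0.351 0.148] 10.6
trough [230 187   9  86 718] 0.2653 [458.5 175.6   4.4  62.3] 44.6
trough [ 289  186   62  137 6854] 0.27 [516.  207.5  43.8  99.7] 44.8
trough [402 187  10  86 737] 0.2654 [548.8 265.8   4.6  62.2] 44.9
scene trough [413 109  44  15 161] 0.2616 [760.1 341.5  34.5  98.3] 88.9
scene trough [536 112  15  24 138] 0.2663 [979.5 260.6  85.    4.1] 74.8
scene trough [557 147  32  55 371] 0.2661 [935.7  95.  154.1   5.7] 74.9
scene trough [342 148  44  19 187] 0.2628 [559.5 250.5   8.1  99.3] 45.2
scene trough [543 151   9  17  84] 0.2665 [912.1 143.8  44.2   4.3] 76.3
scene trough [326 159  47  30 831] 0.2686 [514.2 205.1  48.9 100.4] 45.6
scene trough [310 182  47  22 216] 0.2624 [469.3 159.8   7.7 100.7] 44.7
scene trough [401 184  38  22 178] 0.2626 [624.2 111.8   7.5  80.8] 34.4
scene trough [390 195  38  23 193] 0.2628 [591.5  88.1   6.1  78.2] 34.2
side trough [412 106  40  14 140] 0.2612 [762.  340.6  35.9  98.4] 89.2
side trough [527 111  15  24 122] 0.2661 [981.7 258.6  86.4   3.7] 75.3
side trough [343 140  40  17 142] 0.2622 [561.4 249.5   8.3  98.7] 45.0
side trough [548 145  30  51 355] 0.2661 [937.1  93.1 151.1   4.4] 74.7
side trough [532 146  10  18  80] 0.266 [914.2 144.   40.6   5.6] 79.3
side trough [326 149  43  27 690] 0.2676 [515.8 204.1  47.1 100.3] 44.6
side trough [310 169  42  21 173] 0.2619 [470.9 159.1   6.9  99. ] 44.7
side trough [396 174  34  21 150] 0.2621 [626.1 110.7   7.5  78.3] 33.3
side trough [384 183  35  23 156] 0.2627 [593.4  87.6   6.5  78.3] 35.8
((545.0570068359375, 178.5373992919922), (94.70195007324219, 175.75900268554688), 44.96830749511719) 13865 cross 511.6585114017118 along -259.1684999321558 top z 0.22293830943619727 slope along 0.027085598896783112 cross -0.00023535819092813264
```

View pics/w5.png

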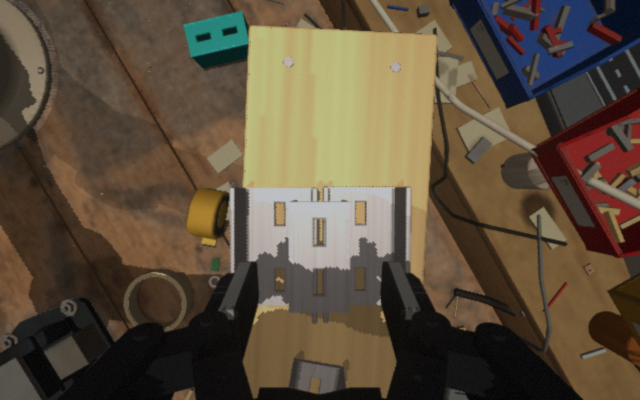

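The bridge at (289–350, 202–307) sits centred and in line within the pair at (230–412, 187–322). Its top is 4–5 mm above the walls, and neither the troughs nor the spare have moved.

```bash
python3 -c "
from station import job; print(job.close_job())"
```

```text
the job is handed in; nothing more can be done
None
```

The bridge channel now sits fully home across the seam of the wide pair, in line and within about 1 mm of centred, with the wide pair and the spare unmoved, and the job was handed in at about 10.7 s.

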